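Set the gas meter's dial and start it

TASK

Push the dial on top of the gas meter round by its finger peg, with the fingertips, until the index line on the dial lines up with the one long line of the scale ring around it; then press the start button beside the dial fully down and let it come back up. Nothing is to be gripped or lifted: leave the scale ring as it is set, keep the meter standing where it is, and do not disturb the stopper, bottle, beaker and spanner around it.

Things in the scene. Friction and masses are not known exactly. Their poses are not given: they have to be found in the camera images.
- meter: bench gas meter: teal box on four rubber feet, 230 mm (x) by 300 mm (y), 75 mm tall to its flat deck, 6 kg, standing loose on the bench. Origin at the centre of its underside; z up. In its frame the dial's axis is at (0, 43) mm and the start button at (-60, -100) mm. Two brass nipples stick out 33 mm from its +x side at 45 mm height
- dial (a joint): angle of the dial (rad), growing anticlockwise seen from above; at 0 the index line points along the meter's +x. Stops at -2.6 and 2.6; needs 2 to 3 N at the peg and stays where it is left. It starts clockwise of (below) the long line, so it is turned anticlockwise. The lines meet when joint dial equals joint scale_ring
- scale_ring (a joint): angle of the scale ring (rad), same zero and sense as joint dial; at 0 its long line points along the meter's +x. Flat black ring around the dial, 200 mm across, its top 81 mm above the bench; very stiff, must be left as it is
- dial_centre (a point): centre of the dial's top, on its axis, 87 mm above the bench. The dial is a flat aluminium disc, 140 mm across, with a 4 mm wide black index line from 35 mm radius out to the rim
- dial_peg (a point): centre of the top of the finger peg: an upright black sleeve, 16 mm in diameter, that spins freely on its pin, 28 mm tall above the dial's top (peg top 115 mm above the bench), on the dial 52 mm from its axis, exactly opposite the index line. Turns with the dial
- dial_index (a point): outer end of the dial's index line, 71 mm from the axis, at the height of the dial's top. Turns with the dial
- long_line (a point): inner end of the one long line of the scale ring, 71 mm from the axis, at the height of the ring's top. This line is white, 4 mm wide and 28 mm long; the 23 other scale lines, every 15 degrees, are thin and 6 mm long
- start_top (a point): centre of the top of the start button: round grey cap of 28 mm diameter standing up from a black collar on the deck; pressed straight down, 6 mm of travel, about 5 N fully down, springs back
- start (a joint): travel of the start button (m): 0 up, 0.006 fully down
- stopper: loose rubber stopper standing on the meter's deck, 28 mm across and 26 mm tall; origin at the centre of its underside. Leave alone
- soap: loose white bottle, 60 mm across, 140 mm tall, on the bench to the meter's +y side; origin at the centre of its underside. Leave alone
- beaker: loose open steel beaker, 72 mm across, 85 mm tall, on the bench to the meter's -y side; origin at the centre of its underside. Leave alone
- spanner: loose steel spanner, 150 mm long, lying flat on the bench on the far (+x) side of the meter; origin at its middle, underneath. Leave alone

How it is judged:
By the outcome, as a careful person would: the job done as asked, in the order asked, and still so for the second after the job is handed in, with the robot touching nothing.
It also fails if it takes over 58 s, if anything falls off the work surface, if the arm or the gripper's body presses on something with over 40 N, if the wrist force passes 120 N, or if a joint passes its speed limit or range.

ROBOT

A 7-joint arm with a two-finger parallel gripper is mounted at the origin on the work surface. World frame = base frame: x ahead of the robot, y to its left, z up, the work surface at z = 0. Lengths are in mm, angles in rad, forces in N, time in s.
With the tool pointing down it reaches from about 350 to 900 mm from the base axis. Payload 8.1 kg.
Tool frame: the origin (TCP) lies on the centre line of the jaws, within the pads' length; the fingertips stand 22 mm ahead of it and the grasp point (between the pads) lies 3 mm ahead of it (manip.finger_overhang is the z of the fingertips in the tool frame, in mm); z points along the fingers, y is the direction in which the jaws open and shut (so a half turn about z gives the same grasp; the last joint's range is limited). The gripper opens to 85 mm and grips with 20 to 120 N. Pads are 22 mm wide; open, the fingers measure 114 mm over their backs; the gripper's body (76 mm by 85 mm) begins 54 mm behind the grasp point. The pads swing forward as they close: fully open they stand 13 mm farther back than shut.
Start: joints at [1.068, 0.434, 0.025, 1.573, -0.012, 1.134, -0.075], TCP at [243.25, -575.734, 253.323] pointing down, gripper open.
Joint ranges: [-2.62, 2.62], [-0.44, 2.09], [-1.27, 1.32], [0.08, 2.57], [-1.32, 4.46], [0.12, 2], [-2.74, 2.74]. Speed limits (rad/s): [2.22, 2.22, 3.01, 3.01, 3.14, 3.14, 3.14].

INTERFACE

Orientations are given as a rotation vector (axis times angle).
In Python, from bench import manip gives the robot as it stands.
- The arm moves only by the tool servo_tool, never from a script. Its argument "motion" is a list that holds one entry, the list of rows, each a list of 7 numbers: the turn, a rotation vector about the tool's x, y, z each as a share of 0.08 rad, from -1 to 1, then the shift along the tool's x, y, z each as a share of 0.04 m, from -1 to 1, then the opening, from 0 (shut) to 1 (fully open). In form: [[[rx, ry, rz, x, y, z, grip], ...]]. A call has 1 to 12 rows; each row shifts and turns the pose as measured when the row begins, along the tool's axes as they then stand; what a row does not reach is not made up. A row lasts 1/8 s, in which the tool goes at most 62.5 mm and 10.7 degrees, less where a joint would pass 70% of its speed; a pose out of reach is approached as far as the arm can. A call with a number of a shift or a turn outside -1 to 1 is refused whole. A call with a gripper value outside its range is refused whole. The fingers move at their own pace and stop on an object; the grip force is fixed at half the most. Time passes only in rows, so rows that do not move let the fingers close. It gives the time, the measured TCP pose, the force and the opening at its end, in the units of the state.
- manip.get_obs(): the state, without advancing time (a new reading comes with each control period).
- manip.grab_frame(name): name is "side" or "top"; returns a dict with "frame" (400x640x3 uint8, red, green, blue), "range_z" (400x640 float32, mm along the optical axis (not along the pixel's ray), 0 where there is no reading), "camera_matrix" (3x3 intrinsics, pixels), "view" (4x4, takes a point from world to camera coordinates). Camera axes: x right, y down, z forward; pixel columns grow to the right and rows downward; lengths in mm; the calibration is good to about 2 mm. A picture is of the moment at which its call begins.
- manip.finish_job(): hands the job in, once; it reports no verdict.
The state is a dict: "t": time; "qpos": joint angles; "joint_vel": joint speeds; "effort": joint torques, N m; "tool_pos": TCP position; "ee_rot": TCP orientation; "contact_force": force on the tool from outside, world axes, zero at the start; "moment": the same for the moment, N m; "opening": finger opening in mm.
Only numpy, scipy, OpenCV 4.12 (cv2) and the standard library are available. Lean on these libraries where they do the work, as an engineer would, in place of code of your own. Each camera call takes 0.05 s, during which the arm holds its last target. There are 200 camera calls.

## Working session

There is one attempt and no reset: what is moved stays moved. The work goes in short steps, Python scripts to look and compute and a tool call to move; the robot and the scene stay as the last step left them, time stands still between calls to the robot, and variables do not carry over. Pictures are saved under pics/ and viewed, about 8 in all and at most 12, crops included, and the job is handed in when it is done.

Besides the shell and the picture viewer there is one more tool, called by a JSON object that holds its "op" and its "data". servo_tool: Moves the arm, as the interface text tells. Its arguments: {"type":"object","properties":{"motion":{"type":"array"}},"required":["motion"]}

```bash
mkdir -p pics; ls
cat > h.py <<'E'
import numpy as np, cv2
from bench import manip
def grab(n):
    f=manip.grab_frame(n); return f
def ray(f,u,v,z):
    K=np.array(f["camera_matrix"]);V=np.array(f["view"]);R=V[:3,:3];t=V[:3,3]
    c=-R.T@t; d=R.T@np.linalg.inv(K)@np.array([u,v,1.0])
    return c+d*(z-c[2])/d[2]
def proj(f,p):
    K=np.array(f["camera_matrix"]);V=np.array(f["view"])
    q=K@(V[:3,:3]@np.array(p,float)+V[:3,3]); return q[:2]/q[2]
def save(f,name): cv2.imwrite("pics/"+name,f["frame"][:,:,::-1])
E
python3 - <<'E'
from h import *
np.set_printoptions(precision=3,suppress=True)
for n in("top","side"):
    f=grab(n);save(f,n+"0.png");np.savez(n+"0.npz",**f);print(n,f["camera_matrix"],f["view"])
o=manip.get_obs();print(o)
E
```

```text
pics
top [[397.354   0.    321.52 ]
 [  0.    397.354 194.379]
 [  0.      0.      1.   ]] [[  -0.003   -1.      -0.018   81.282]
 [  -0.997    0.005   -0.083  637.438]
 [   0.084    0.018   -0.996 1077.872]
 [   0.       0.       0.       1.   ]]
side [[394.153   0.    319.596]
 [  0.    394.153 203.174]
 [  0.      0.      1.   ]] [[   0.779   -0.627    0.01  -418.831]
 [  -0.323   -0.414   -0.851  323.268]
 [   0.537    0.66    -0.525  564.944]
 [   0.       0.       0.       1.   ]]
{'t': 0.1, 'qpos': array([ 1.068,  0.435,  0.025,  1.574, -0.012,  1.134, -0.075]), 'joint_vel': array([-0.   ,  0.001, -0.001, -0.002,  0.001, -0.   ,  0.001]), 'effort': array([  0.004, -67.175,   1.029, -31.69 ,   0.016,   0.007,   0.   ]), 'tool_pos': array([ 243.034, -575.348,  252.608]), 'ee_rot': array([-3.078, -0.623,  0.001]), 'contact_force': array([0.493, 0.379, 0.704]), 'moment': array([-0.084, -0.009, -0.022]), 'opening': 85.4124753893008}
```

View pics/top0.png

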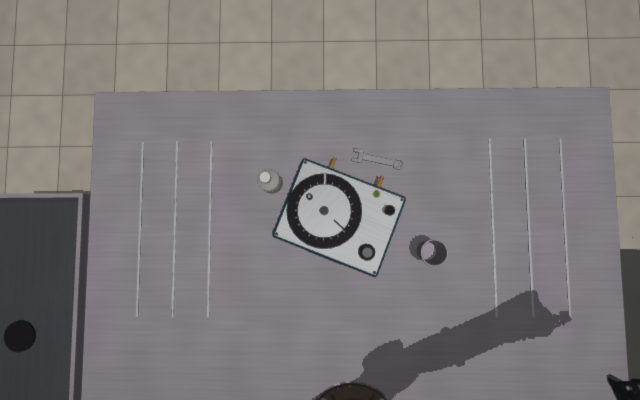

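View pics/side0.png

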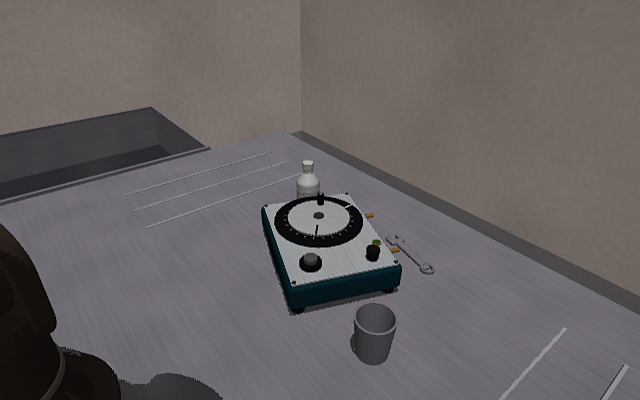

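```bash
cat > meas.py <<'E'
from h import *
np.set_printoptions(precision=2,suppress=True)
def measure(f,c0=None,name=None):
    im=f["frame"]; g=cv2.cvtColor(im,cv2.COLOR_RGB2GRAY); hsv=cv2.cvtColor(im,cv2.COLOR_RGB2HSV)
    return im,g,hsv
def polar(f,c,r0,r1,z,n=1440,nr=40):
    """gray sampled at world angle (rows) x radius, on plane z"""
    g=cv2.cvtColor(f["frame"],cv2.COLOR_RGB2GRAY)
    a=np.arange(n)*2*np.pi/n; r=np.linspace(r0,r1,nr)
    K=np.array(f["camera_matrix"]);V=np.array(f["view"])
    P=np.stack([c[0]+np.outer(np.cos(a),r),c[1]+np.outer(np.sin(a),r),np.full((n,nr),z)],-1)
    q=(P@V[:3,:3].T+V[:3,3])@K.T; q=q[...,:2]/q[...,2:]
    return a,r,cv2.remap(g,q[...,0].astype(np.float32),q[...,1].astype(np.float32),cv2.INTER_CUBIC).astype(float)
def ringcentre(f):
    g=cv2.cvtColor(f["frame"],cv2.COLOR_RGB2GRAY)
    m=(g<60).astype(np.uint8)
    roi=np.zeros_like(m); roi[140:290,255:420]=1
    n,l,s,ce=cv2.connectedComponentsWithStats(m*roi)
    k=1+np.argmax(s[1:,4]); cs,_=cv2.findContours((l==k).astype(np.uint8),0,1)
    e=cv2.fitEllipse(cv2.convexHull(max(cs,key=cv2.contourArea)))
    return e
E
python3 - <<'E'
from meas import *
f=dict(np.load("top0.npz"))
e=ringcentre(f);print(e); c=ray(f,*e[0],81);print("c",c)
g=cv2.cvtColor(f["frame"],cv2.COLOR_RGB2GRAY)
a,r,p=polar(f,c,76,96,81); s=p.mean(1); i=s.argmax();w=np.clip(s-s.max()*.5,0,None);sel=abs((a-a[i]+np.pi)%(2*np.pi)-np.pi)<.15
print("long",np.degrees(a[i]),s.max(), np.degrees(a[i]+np.sum(w[sel]*((a[sel]-a[i]+np.pi)%(2*np.pi)-np.pi))/w[sel].sum()))
a,r,p=polar(f,c,38,66,87); s=-p.mean(1);
for i in np.argsort(s)[-8:]:print("idx",np.degrees(a[i]),s[i])
# deck
dm=(g>120).astype(np.uint8);hsv=cv2.cvtColor(f["frame"],cv2.COLOR_RGB2HSV)
print(g[262,340],hsv[262,340],hsv[300,340],g[300,340])
crop=cv2.resize(f["frame"][145:285,245:445],None,fx=4,fy=4,interpolation=cv2.INTER_CUBIC);cv2.imwrite("pics/crop0.png",crop[:,:,::-1])
E
```

```text
((306.5297546386719, 204.67034912109375), (83.68414306640625, 111.069580078125), 107.8611068725586)
c [606.19 117.36  81.  ]
long 219.49999999999997 184.125 219.50068409715956
idx 1.75 -35.05
idx 3.5 -34.95
idx 3.25 -34.875
idx 2.0 -34.875
idx 2.25 -34.8
idx 2.5 -34.675
idx 3.0 -34.675
idx 2.75 -34.65
59 [ 98 105  73] [150   8 127] 125
```

View pics/crop0.png

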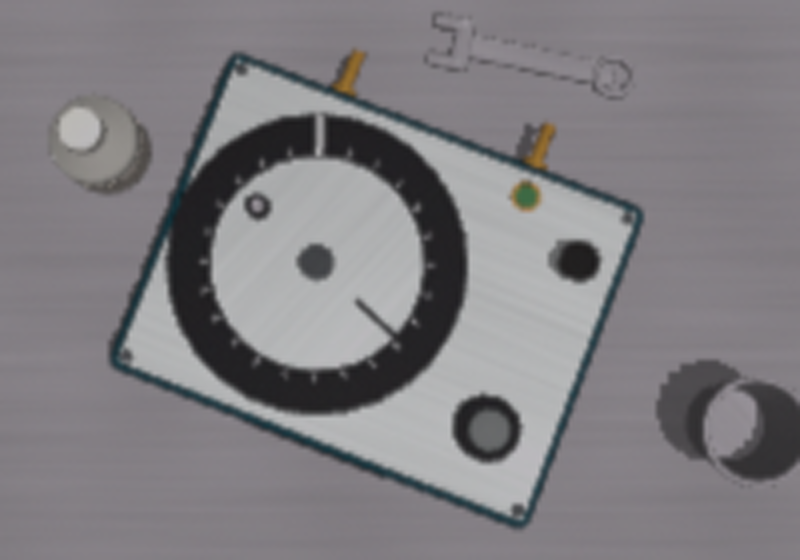

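```bash
cat >> meas.py <<'E'
def comp(m,u,v):
    n,l=cv2.connectedComponents(m.astype(np.uint8)); return (l==l[int(v),int(u)]).astype(np.uint8)
def hull(m):
    cs,_=cv2.findContours(m,0,cv2.CHAIN_APPROX_NONE); return cv2.convexHull(max(cs,key=cv2.contourArea))
def dang(a,b): return (a-b+np.pi)%(2*np.pi)-np.pi
def line(a,s,lo=.5):
    i=s.argmax(); d=dang(a,a[i]); sel=abs(d)<.12; w=np.clip(s-np.median(s)-lo*(s[i]-np.median(s)),0,None)*sel
    return np.degrees(a[i]+np.sum(w*d)/w.sum())
def angles(f,c):
    a,r,p=polar(f,c,78,94,81); L=line(a,p.mean(1))
    a,r,p=polar(f,c,42,64,87); I=line(a,-p.min(1)*0-p.max(1))
    return L,I
E
python3 - <<'E'
from meas import *
f=dict(np.load("top0.npz"));g=cv2.cvtColor(f["frame"],cv2.COLOR_RGB2GRAY)
print(g[225,324],g[265,340],g[240,390])
m=comp(g>110,318,225); e=cv2.fitEllipse(hull(m)); print(m.sum(),e); c=ray(f,*e[0],87); print("dial",c)
L,I=angles(f,c); print("long,idx",L,I)
def around(u,v,z,lo,hi):
    mm=comp((g>=lo)&(g<=hi),u,v); (M)=cv2.moments(mm,True); p=(M['m10']/M['m00'],M['m01']/M['m00']); return p,mm.sum(),ray(f,*p,z)
print(g[252,367],g[252,360],g[196,309],g[210,324],g[210,388])
u,v=245+488/4,145+428/4
print("btn cap",around(u,v,92,60,140))
print("hub",around(324,210,87,50,110))
print("stopper",ray(f,245+577/4,145+258/4,101), "peg",ray(f,245+257/4,145+206/4,115))
pb=ray(f,u,v,90); d=pb-c; th=np.arctan2(d[1],d[0])-np.arctan2(-143,-60); print("yaw from btn",np.degrees(th),np.hypot(*d[:2]),np.hypot(60,143))
K=np.array([[113,362],[238,55],[640,212],[524,525]])/4+[245,145]
C=[ray(f,*k,75)[:2] for k in K]; print(np.array(C)); e1=C[1]-C[0];e2=C[2]-C[1];e3=C[2]-C[3];print(np.degrees(np.arctan2(e1[1],e1[0])),np.degrees(np.arctan2(e2[1],e2[0]))+90,np.degrees(np.arctan2(e3[1],e3[0])),np.linalg.norm(e1),np.linalg.norm(e2))
# depth heights
print("btn depth",f["range_z"][252,367], "deck",f["range_z"][262,345],f["range_z"][196,309])
E
```

```text
183 125 78
6074 ((337.8746032714844, 217.3160400390625), (93.44894409179688, 171.080078125), 110.55606842041016)
dial [572.34  34.95  87.  ]
long,idx 204.25825846771946 186.75314617618588
106 35 138 67 32
btn cap ((366.967032967033, 252.07692307692307), np.uint64(91), array([482.3 , -39.37,  92.  ]))
hub ((323.45, 209.93333333333334), np.uint64(60), array([591.82,  72.62,  87.  ]))
stopper [591.6 -97.3 101. ] peg [625.14 108.49 115.  ]
yaw from btn -27.5704388303114 116.87370460958009 155.07740002979156
[[ 525.31  205.78]
 [ 729.95  123.1 ]
 [ 623.06 -143.4 ]
 [ 418.67  -63.7 ]]
-21.999619076085565 -21.856050089464475 -21.301060641769375 220.71645812182987 287.13768930727747
btn depth 1020.566 deck 1042.1654 1017.7288
```

```bash
cat > ang.py <<'E'
from meas import *
def hubc(f):
    g=cv2.cvtColor(f["frame"],cv2.COLOR_RGB2GRAY)
    m=comp((g>=40)&(g<=120),324,210); M=cv2.moments(m,True); return ray(f,M['m10']/M['m00'],M['m01']/M['m00'],87),m.sum()
E
python3 - <<'E'
from ang import *
f=dict(np.load("top0.npz"));g=cv2.cvtColor(f["frame"],cv2.COLOR_RGB2GRAY)
for c in (hubc(f)[0],):
    print(c); print("long,idx",angles(f,c))
Z=f["range_z"];V=f["view"];K=f["camera_matrix"]
def pt(u,v):
    q=np.linalg.inv(K)@[u,v,1]*Z[v,u]; return V[:3,:3].T@(q-V[:3,3])
print("btn",pt(367,252),"peg",pt(309,196),"hub",pt(324,210),"deck",pt(345,262),"stop",pt(389,209))
s=dict(np.load("side0.npz"))
p=np.array([[591.8,72.6,87],[482,-39.4,97.5],[628,110,115],[591.6,-97.3,101]]);print([proj(s,q) for q in p])
E
```

```text
[591.53  72.47  87.  ]
long,idx (np.float64(358.0441347996334), np.float64(226.4751059322034))
btn [482.82 -38.96  97.3 ] peg [626.44 109.14 114.81] hub [591.49  71.14  90.48] deck [455.56  16.79  74.32] stop [592.72 -96.14 104.56]
[array([318.55, 215.72]), array([310.29, 256.52]), array([320.75, 193.34]), array([373.19, 247.81])]
```

{"op": "servo_tool", "data": {"motion": [[[0,0,0,0.75,-0.54,0,0],[0,0,0,0.75,-0.54,0,0],[0,0,0,0.75,-0.54,0,0],[0,0,0,0.75,-0.54,0,0],[0,0,0,0.75,-0.54,0,0],[0,0,0,0.75,-0.54,0,0],[0,0,0,0.75,-0.54,0,0],[0,0,0,0.75,-0.54,0,0],[0,0,0,0.75,-0.54,0,0],[0,0,0,0.75,-0.54,0,0],[0,0,0,0.75,-0.54,0,0],[0,0,0,0.75,-0.54,0,0]]]}}

```text
t: 1.6
tool_pos: [477.0, -186.2, 248.7]
ee_rot: [-3.075, -0.612, 0.01]
contact_force: [0.0, -0.2, -0.3]
opening: -0.3
```

```bash
cat > go.py <<'E'
import sys
from h import *
from scipy.spatial.transform import Rotation as Ro
np.set_printoptions(precision=3,suppress=True)
def to(x,y,z,yaw,o=None):
    """mm in the present tool frame and turn (rad, tool axes) to reach pose with tool x at yaw deg, z down"""
    o=o or manip.get_obs(); R=Ro.from_rotvec(o["ee_rot"]); p=np.array(o["tool_pos"])
    a=np.radians(yaw); T=Ro.from_matrix(np.array([[np.cos(a),np.sin(a),0],[np.sin(a),-np.cos(a),0],[0,0,-1]]))
    X=R.as_matrix()[:,0]
    print("t",o["t"],"pos",p,"yaw",np.degrees(np.arctan2(X[1],X[0])),"F",o["contact_force"],"open",o["opening"],"q7",o["qpos"][6])
    sh=R.inv().apply(np.array([x,y,z])-p); tu=(R.inv()*T).as_rotvec()
    print("shift mm",sh,"shares",sh/40,"turn shares",tu/.08)
if __name__=="__main__": to(*map(float,sys.argv[1:5])); print(manip.finger_overhang)
E
python3 go.py 649 89 180 46.5
```

```text
t 1.6 pos [ 476.992 -186.196  248.651] yaw 22.532144847128215 F [ 0.014 -0.223 -0.34 ] open -0.29359090036592 q7 -0.9630443128530616
shift mm [ 264.68  -187.758   68.732] shares [ 6.617 -4.694  1.718] turn shares [-0.107  0.043 -5.229]
22.0
```

{"op": "servo_tool", "data": {"motion": [[[0,0,0,0.82,-0.58,0,0],[0,0,0,0.82,-0.58,0,0],[0,0,0,0.82,-0.58,0,0],[0,0,0,0.82,-0.58,0,0],[0,0,0,0.82,-0.58,0,0],[0,0,0,0.82,-0.58,0,0],[0,0,0,0.82,-0.58,0,0],[0,0,-1,0.82,-0.58,0,0],[0,0,-1,0,0,0.4,0],[0,0,-1,0,0,0.4,0],[0,0,-1,0,0,0.4,0],[0,0,-1,0,0,0.4,0]]]}}

```text
t: 3.1
tool_pos: [651.0, 99.9, 178.3]
ee_rot: [-2.877, -1.233, 0.017]
contact_force: [0.3, -0.2, -0.4]
opening: -0.1
```

```bash
python3 go.py 649.4 89.2 150 46.5
```

```text
t 3.1 pos [651.029  99.864 178.319] yaw 46.40222994808742 F [ 0.341 -0.2   -0.374] open -0.14255528823109115 q7 -1.1589791973357815
shift mm [-8.696  6.585 28.273] shares [-0.217  0.165  0.707] turn shares [-0.182  0.066 -0.022]
22.0
```

{"op": "servo_tool", "data": {"motion": [[[-0.18,0.07,0,-0.22,0.17,0.35,0],[0,0,0,0,0,0.35,0],[0,0,0,0,0,0,0]]]}}

```text
t: 3.48
tool_pos: [648.1, 88.7, 146.5]
ee_rot: [-2.885, -1.239, 0.007]
contact_force: [-0.1, 0.4, -0.8]
opening: 0.2
```

```bash
python3 go.py 649.4 89.2 120 46.5; python3 -c "
from h import *
f=grab('side');cv2.imwrite('pics/s1.png',cv2.resize(f['frame'][120:280,220:430],None,fx=3.6,fy=3.6,interpolation=cv2.INTER_CUBIC)[:,:,::-1])"
```

```text
t 3.475 pos [648.132  88.705 146.54 ] yaw 46.478145578832354 F [-0.106  0.383 -0.791] open 0.18525530086872372 q7 -1.1621911386087662
shift mm [ 1.318  0.665 26.534] shares [0.033 0.017 0.663] turn shares [-0.041  0.04  -0.005]
22.0
```

View pics/s1.png

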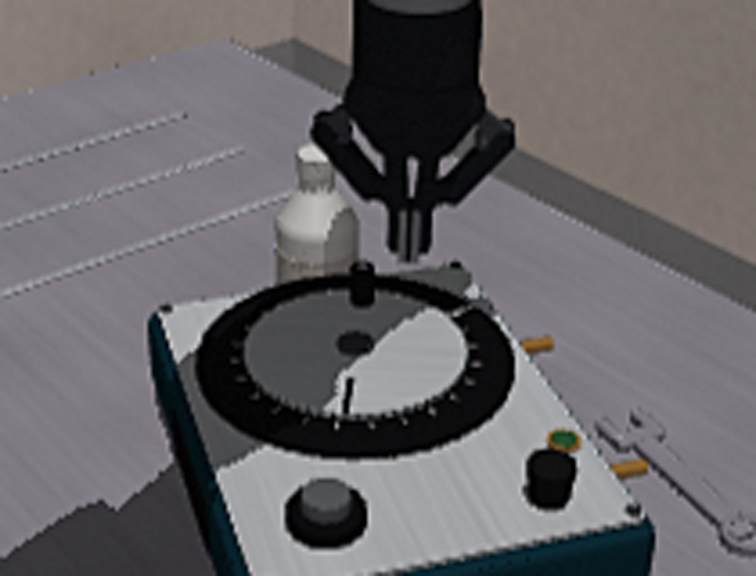

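{"op": "servo_tool", "data": {"motion": [[[0,0,0,0.03,0.02,0.35,0],[0,0,0,0,0,0.3,0],[0,0,0,0,0,0,0],[0,0,0,0,-0.1,0,0],[0,0,0,0,-0.07,0,0]]]}}

```text
t: 4.15
tool_pos: [645.8, 95.1, 120.6]
ee_rot: [-2.885, -1.239, 0.002]
contact_force: [-0.1, 1.3, 0.1]
opening: 0.3
```

```bash
python3 go.py 644 95 120 46.5
```

```text
t 4.15 pos [645.753  95.117 120.632] yaw 46.49188114916095 F [-0.081  1.305  0.067] open 0.26213473767777706 q7 -1.1832576402184756
shift mm [-1.291 -1.189  0.635] shares [-0.032 -0.03   0.016] turn shares [-0.024  0.007 -0.002]
22.0
```

{"op": "servo_tool", "data": {"motion": [[[0,0,0,-0.03,-0.04,0.01,0],[0,0,-1,0.04,-0.106,0,0],[0,0,-1,0.04,-0.106,0,0],[0,0,-1,0.04,-0.106,0,0],[0,0,-1,0.04,-0.106,0,0],[0,0,-1,0.04,-0.106,0,0],[0,0,-1,0.04,-0.106,0,0],[0,0,-1,0.04,-0.106,0,0],[0,0,-1,0.04,-0.106,0,0]]]}}

```text
t: 5.28
tool_pos: [623.4, 119.2, 122.8]
ee_rot: [2.327, 2.099, 0.009]
contact_force: [1.6, -1.0, -0.8]
opening: 0.2
```

```bash
cat > arc.py <<'E'
import sys
from go import *
# yaw of tool x; D behind peg; report tool radial/tangential coordinates about the dial axis
o=manip.get_obs();R=Ro.from_rotvec(o["ee_rot"]).as_matrix();c=np.array([591.5,72.5])
d=np.array(o["tool_pos"])[:2]-c;x=R[:2,0];x/=np.linalg.norm(x);y=np.array([x[1],-x[0]])
print("in tool axes x (52 wanted)",d@x,"y (D)",d@y,"z",o["tool_pos"][2],"yaw",np.degrees(np.arctan2(x[1],x[0])),"F tool",R.T@o["contact_force"],"t",o["t"],"tilt",R[2])
E
python3 arc.py
```

```text
in tool axes x (52 wanted) 49.70898957916774 y (D) 26.9198109971647 z 122.79449492564915 yaw 84.12050078164891 F tool [-0.876  1.677  0.828] t 5.275 tilt [-0.001  0.01  -1.   ]
```

Run:
```python
from ang import *
f=grab("top");np.savez("top1.npz",**f);print(angles(f,[591.5,72.5]))
cv2.imwrite("pics/c1.png",cv2.resize(f["frame"][145:285,245:445],None,fx=3,fy=3,interpolation=cv2.INTER_CUBIC)[:,:,::-1])
```

```text
(np.float64(3.0784586603394763), np.float64(254.6155015197568))
```

View pics/c1.png

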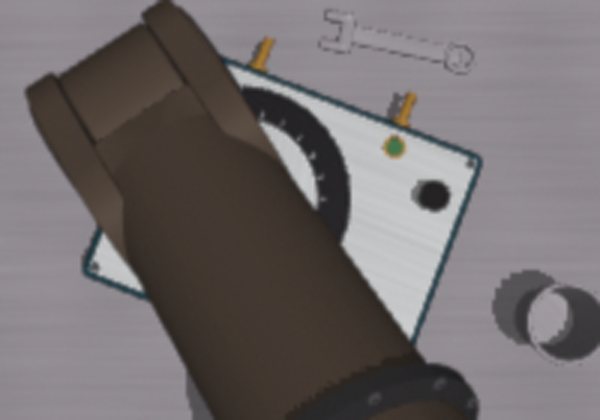

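```bash
cat > sidea.py <<'E'
from ang import *
def sidx(f,c=(591.5,72.5)):
    a,r,p=polar(f,c,40,64,87); hp=p-cv2.blur(p,(1,121),borderType=cv2.BORDER_REFLECT)
    s=-hp.mean(1); I=line(a,s); aa,_,q=polar(f,c,78,94,81); return I,s.max(),line(aa,q.min(1)-0), [round(np.degrees(a[i])) for i in np.argsort(-s)[:6]]
if __name__=="__main__":
    print("ref",sidx(dict(np.load("side0.npz"))))
    f=grab("side");np.savez("sideN.npz",**f);print("now",sidx(f)); cv2.imwrite('pics/sN.png',cv2.resize(f['frame'][120:280,220:430],None,fx=3,fy=3,interpolation=cv2.INTER_CUBIC)[:,:,::-1])
E
python3 sidea.py
```

```text
ref (np.float64(225.9887189179817), np.float64(132.5555785123967), np.float64(358.5211764705882), [226, 226, 226, 226, 226, 225])
now (np.float64(259.4674275881935), np.float64(144.3), np.float64(358.51982931726906), [260, 259, 260, 259, 260, 259])
```

View pics/sN.png

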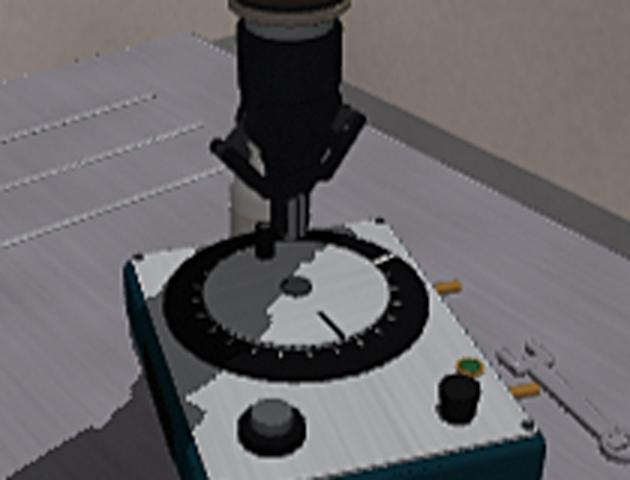

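{"op": "servo_tool", "data": {"motion": [[[0,0,-0.9,0.05,-0.12,0.02,0],[0,0,-0.95,0.05,-0.12,0.02,0],[0,0,-0.95,0.05,-0.12,0.02,0],[0,0,-0.95,0.045,-0.12,0.02,0],[0,0,-0.95,0.045,-0.12,0.015,0],[0,0,-0.95,0.045,-0.12,0.015,0],[0,0,-0.95,0.045,-0.12,0.01,0],[0,0,-0.95,0.045,-0.12,0.01,0],[0,0,-0.95,0.045,-0.12,0.01,0],[0,0,-0.95,0.045,-0.12,0.01,0]]]}}

```text
t: 6.62
tool_pos: [581.1, 128.1, 122.4]
ee_rot: [1.383, 2.794, 0.025]
contact_force: [1.1, 1.3, -0.0]
opening: 0.0
```

```bash
python3 arc.py; python3 sidea.py
```

```text
in tool axes x (52 wanted) 50.517678587860665 y (D) 25.420381518635363 z 122.39853604340807 yaw 127.31009152276486 F tool [0.344 1.676 0.062] t 6.625 tilt [-0.014  0.025 -1.   ]
ref (np.float64(225.9887189179817), np.float64(132.5555785123967), np.float64(358.5211764705882), [226, 226, 226, 226, 226, 225])
now (np.float64(303.6348137134026), np.float64(93.75495867768595), np.float64(358.51864919354836), [304, 304, 303, 304, 303, 304])
```

{"op": "servo_tool", "data": {"motion": [[[0,0,-0.9,0.05,-0.12,0.02,0],[0,0,-0.95,0.05,-0.12,0.02,0],[0,0,-0.95,0.045,-0.12,0.02,0],[0,0,-0.95,0.045,-0.12,0.02,0],[0,0,-0.95,0.045,-0.12,0.015,0],[0,0,-0.95,0.045,-0.12,0.015,0],[0,0,-0.95,0.045,-0.12,0.01,0],[0,0,-0.95,0.045,-0.12,0.01,0],[0,0,-0.95,0.045,-0.12,0.01,0],[0,0,0,0,0,0,0]]]}}

```text
t: 7.92
tool_pos: [548.0, 107.6, 120.9]
ee_rot: [0.377, 3.08, 0.026]
contact_force: [0.8, 0.5, -0.2]
opening: 0.2
```

```bash
python3 arc.py; python3 sidea.py
```

```text
in tool axes x (52 wanted) 50.703206219832836 y (D) 23.574637482859583 z 120.87693699345009 yaw 166.01095730535167 F tool [-0.651  0.68   0.257] t 7.925 tilt [-0.036  0.021 -0.999]
ref (np.float64(225.9887189179817), np.float64(132.5555785123967), np.float64(358.5211764705882), [226, 226, 226, 226, 226, 225])
now (np.float64(345.40138850656194), np.float64(94.96632231404959), np.float64(358.5147058823529), [345, 346, 345, 346, 345, 346])
```

{"op": "servo_tool", "data": {"motion": [[[0,0,-0.95,0.045,-0.12,0.015,0],[0,0,-0.95,0.045,-0.12,0.015,0],[0,0,0,0,-0.02,0,0],[0,0,0,0,0,0,0]]]}}

```text
t: 8.48
tool_pos: [543.4, 99.8, 120.1]
ee_rot: [0.155, 3.097, 0.024]
contact_force: [0.7, 1.0, 0.5]
opening: 0.0
```

```bash
python3 arc.py; python3 sidea.py
```

```text
in tool axes x (52 wanted) 50.619221202337336 y (D) 22.389119615258682 z 120.05583196189842 yaw 174.2526502851443 F tool [-0.646  1.035 -0.433] t 8.475 tilt [-0.04   0.017 -0.999]
ref (np.float64(225.9887189179817), np.float64(132.5555785123967), np.float64(358.5211764705882), [226, 226, 226, 226, 226, 225])
now (np.float64(354.57493502789515), np.float64(74.16177685950413), np.float64(358.5045638945233), [354, 355, 354, 355, 354, 355])
```

{"op": "servo_tool", "data": {"motion": [[[0,0,-0.4,0.02,-0.06,0,0],[0,0,0,0,0,0,0]]]}}

```text
t: 8.78
tool_pos: [542.3, 97.8, 120.0]
ee_rot: [0.103, 3.099, 0.023]
contact_force: [1.2, 0.8, -0.2]
opening: -0.3
```

```bash
cat > fin.py <<'E'
from sidea import *
def cmp(f,c):
    out=[]
    for r0,r1 in((40,52),(52,64),(58,68),(42,66)):
        a,r,p=polar(f,c,r0,r1,87,n=2880); hp=p-cv2.blur(p,(1,241),borderType=cv2.BORDER_REFLECT); out.append(line(a,-hp.mean(1)))
    for r0,r1 in((75,84),(84,94),(75,95)):
        a,r,p=polar(f,c,r0,r1,81,n=2880); out.append(line(a,p.mean(1)))
    o=np.array(out); return np.where(o>180,o-360,o)
if __name__=="__main__":
    import sys
    for n in sys.argv[1:]:
        f=grab(n);np.savez(n+"F.npz",**f);print(n,cmp(f,(591.5,72.5)))
E
python3 arc.py; python3 fin.py side
```

```text
in tool axes x (52 wanted) 50.73518681045163 y (D) 21.96540408871629 z 120.00903407430404 yaw 176.1694896255313 F tool [-1.109  0.867  0.258] t 8.775 tilt [-0.041  0.016 -0.999]
side [-2.05 -2.77 -2.82 -2.56 -1.39 -1.18 -1.28]
```

{"op": "servo_tool", "data": {"motion": [[[0,0,0,0,0.2,0,0],[0,0,0,0,0,-0.75,0],[0,0,0,0,0,-0.75,0],[0,0,0,0.37,-0.75,0,0],[0,0,0,0.37,-0.75,0,0],[0,0,0,0.37,-0.75,0,0],[0,0,0,0.37,-0.75,0,0],[0,0,0,0,-0.5,0,0],[0,0,0,0,0,0,0]]]}}

```text
t: 9.95
tool_pos: [469.8, -30.7, 177.2]
ee_rot: [0.104, 3.099, 0.021]
contact_force: [-0.5, 0.2, -0.3]
opening: 0.1
```

```bash
python3 go.py 482.8 -39 150 180; python3 fin.py top side
python3 - <<'E'
from fin import *
f=dict(np.load("topF.npz")); print(hubc(f))
s=dict(np.load("sideF.npz"))
A=cv2.resize(f["frame"][155:265,270:400],None,fx=4,fy=4,interpolation=cv2.INTER_CUBIC)
B=cv2.resize(s["frame"][180:290,260:400],None,fx=4,fy=4,interpolation=cv2.INTER_CUBIC)[:, :280]
cv2.imwrite("pics/f1.png",np.hstack([A,B])[:,:,::-1])
E
```

```text
t 9.95 pos [469.825 -30.684 177.237] yaw 176.14567708851393 F [-0.523  0.236 -0.303] open 0.07140980876965841 q7 0.9597492889430083
shift mm [-12.409  -7.844  27.637] shares [-0.31  -0.196  0.691] turn shares [ 0.173  0.504 -0.837]
22.0
top [-4.03 -3.87 -3.84 -3.9  -2.01 -1.92 -1.94]
side [-2.05 -2.77 -2.82 -2.57 -1.39 -1.19 -1.28]
(array([591.65,  72.68,  87.  ]), np.uint64(61))
```

View pics/f1.png

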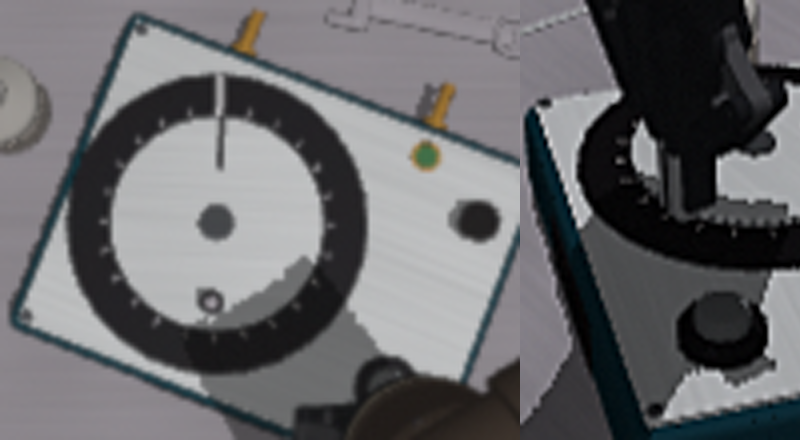

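```bash
python3 go.py 542 110 178 176.2
```

```text
t 10.05 pos [470.097 -28.776 177.48 ] yaw 176.29787378986336 F [-0.532 -0.382  0.095] open 0.049434906153377076 q7 0.9591427894709009
shift mm [-62.762 143.078   4.324] shares [-1.569  3.577  0.108] turn shares [0.202 0.504 0.025]
22.0
```

{"op": "servo_tool", "data": {"motion": [[[0,0,0,-0.4,0.9,0,0],[0,0,0,-0.4,0.9,0,0],[0,0,0,-0.4,0.9,0,0],[0,0,0,-0.37,0.88,0,0],[0,0,0,0,0,0,0],[0,0,0,0,0,0,0]]]}}

```text
t: 10.8
tool_pos: [543.4, 122.8, 182.7]
ee_rot: [0.09, 3.099, 0.029]
contact_force: [-0.1, -0.5, -0.2]
opening: 0.6
```

```bash
python3 go.py 542 108 120 176.2
```

```text
t 10.8 pos [543.419 122.785 182.714] yaw 176.65765708723634 F [-0.065 -0.524 -0.2  ] open 0.59411023043132 q7 0.683862747228157
shift mm [  3.088 -16.084  62.333] shares [ 0.077 -0.402  1.558] turn shares [0.25  0.504 0.105]
22.0
```

{"op": "servo_tool", "data": {"motion": [[[0,0,0,0.08,-0.37,0.5,0],[0,0,0,0,0,0.5,0],[0,0,0,0,0,0.5,0],[0,0,0,0,0,0,0],[0,0,0,0,-0.1,0,0],[0,0,0,0,0,0,0]]]}}

```text
t: 11.55
tool_pos: [541.5, 105.1, 120.3]
ee_rot: [0.091, 3.098, 0.029]
contact_force: [0.4, 0.3, 0.3]
opening: -0.0
```

```bash
python3 go.py 541.5 96.2 120 176.2
```

```text
t 11.55 pos [541.505 105.056 120.297] yaw 176.62324139705996 F [0.393 0.333 0.268] open -0.020701172612407278 q7 0.6373144827851749
shift mm [-0.504 -8.845  0.139] shares [-0.013 -0.221  0.003] turn shares [0.254 0.513 0.097]
22.0
```

{"op": "servo_tool", "data": {"motion": [[[0,0,0,0,-0.1,0,0],[0,0,0,0,-0.08,0,0],[0,0,0,0,-0.03,0,0],[0,0,0,0,0,0,0]]]}}

```text
t: 12.05
tool_pos: [541.6, 96.8, 121.3]
ee_rot: [0.091, 3.096, 0.031]
contact_force: [0.1, -0.1, 0.5]
opening: -0.1
```

```bash
python3 go.py 541.5 96.2 120 176.2; python3 fin.py side
```

```text
t 12.05 pos [541.584  96.832 121.329] yaw 176.62440342962714 F [ 0.143 -0.055  0.508] open -0.0632045857640473 q7 0.6524966437114101
shift mm [ 0.104 -0.664  1.311] shares [ 0.003 -0.017  0.033] turn shares [0.271 0.538 0.098]
22.0
side [-1.36 -1.76 -1.53 -1.56 -1.4  -1.18 -1.29]
```

{"op": "servo_tool", "data": {"motion": [[[0,0,0,0,-0.02,0.02,0],[0,0,0,0,0,0,0]]]}}

```text
t: 12.35
tool_pos: [541.8, 96.6, 120.8]
ee_rot: [0.09, 3.096, 0.032]
contact_force: [-0.3, 0.9, -0.3]
opening: 0.1
```

```bash
python3 go.py 541.5 96.2 120 176.2; python3 fin.py side
```

```text
t 12.35 pos [541.814  96.551 120.796] yaw 176.65398751326504 F [-0.313  0.915 -0.323] open 0.09328884295033402 q7 0.6528591980436659
shift mm [ 0.327 -0.385  0.774] shares [ 0.008 -0.01   0.019] turn shares [0.277 0.546 0.105]
22.0
side [-1.24 -1.6  -1.53 -1.46 -1.41 -1.18 -1.29]
```

{"op": "servo_tool", "data": {"motion": [[[0,0,0,0,-0.025,0,0],[0,0,0,0,0,0,0]]]}}

```text
t: 12.65
tool_pos: [541.7, 95.7, 120.8]
ee_rot: [0.089, 3.096, 0.032]
contact_force: [-0.6, 1.1, -0.1]
opening: 0.2
```

```bash
python3 go.py 541.5 96.2 120 176.2; python3 fin.py side
```

```text
t 12.65 pos [541.737  95.75  120.779] yaw 176.67296525500964 F [-0.598  1.08  -0.114] open 0.1937757451920119 q7 0.6546699987680014
shift mm [0.296 0.419 0.776] shares [0.007 0.01  0.019] turn shares [0.28  0.546 0.109]
22.0
side [-0.52 -0.57 -0.24 -0.52 -1.4  -1.18 -1.28]
```

{"op": "servo_tool", "data": {"motion": [[[0,0,0,0,0.2,0,0],[0,0,0,0,0,-0.75,0],[0,0,0,0,0,-0.75,0],[0,0,0,0.37,-0.75,0,0],[0,0,0,0.37,-0.75,0,0],[0,0,0,0.37,-0.75,0,0],[0,0,0,0.2,-0.75,0,0],[0.28,0.5,0,0,-0.5,0,0],[0,0,0,0,0,0,0]]]}}

```text
t: 13.82
tool_pos: [476.9, -35.5, 177.1]
ee_rot: [0.088, 3.139, -0.005]
contact_force: [0.1, -0.2, -0.1]
opening: 0.4
```

```bash
python3 fin.py top;python3 go.py 482.8 -39 135 176
```

```text
top [-1.56 -1.48 -1.72 -1.56 -2.01 -1.92 -1.94]
t 13.875 pos [476.67  -34.506 177.113] yaw 176.85687377094024 F [-0.186  1.237 -0.658] open -0.19177221458430335 q7 0.966019449881013
shift mm [-6.287 -4.037 42.136] shares [-0.157 -0.101  1.053] turn shares [-0.034  0.024  0.187]
22.0
```

{"op": "servo_tool", "data": {"motion": [[[0,0,0,-0.15,-0.1,0.5,0],[0,0,0,0,0,0.5,0],[0,0,0,0,0,0,0]]]}}

```text
t: 14.25
tool_pos: [483.1, -36.3, 134.6]
ee_rot: [0.08, 3.137, -0.002]
contact_force: [-0.3, 0.3, 0.2]
opening: -0.2
```

```bash
python3 go.py 482.8 -39 112 176
```

```text
t 14.25 pos [483.081 -36.273 134.587] yaw 177.06281696611828 F [-0.346  0.3    0.216] open -0.2014395587046625 q7 0.909766654598357
shift mm [ 0.22  -2.715 22.589] shares [ 0.006 -0.068  0.565] turn shares [-0.012  0.044  0.232]
22.0
```

{"op": "servo_tool", "data": {"motion": [[[0,0,0,0,-0.07,0.3,0],[0,0,0,0,0,0.1,0],[0,0,0,0,0,0,0]]]}}

```text
t: 14.62
tool_pos: [483.4, -38.4, 117.9]
ee_rot: [0.078, 3.137, -0.001]
contact_force: [-0.7, 0.2, 2.2]
opening: -0.4
```

{"op": "servo_tool", "data": {"motion": [[[0,0,0,0,0,0.07,0]]]}}

```text
t: 14.75
tool_pos: [483.5, -38.4, 115.3]
ee_rot: [0.078, 3.136, -0.002]
contact_force: [-2.5, -0.7, 3.8]
opening: 0.1
```

{"op": "servo_tool", "data": {"motion": [[[0,0,0,0,0,0.07,0]]]}}

```text
t: 14.88
tool_pos: [483.6, -38.4, 112.8]
ee_rot: [0.078, 3.136, -0.002]
contact_force: [-5.5, -1.8, 21.8]
opening: -0.1
```

{"op": "servo_tool", "data": {"motion": [[[0,0,0,0,0,0.01,0],[0,0,0,0,0,-0.2,0],[0,0,0,0,0,-0.5,0],[0,0,0,0,0,-0.8,0],[0,0,0,0,0,-0.8,0],[0,0,0,0.6,0,-0.5,0],[0,0,0,0.6,0,0,0],[0,0,0,0.6,0,0,0],[0,0,0,0.6,0,0,0],[0,0,0,0,0,0,0]]]}}

```text
t: 16.12
tool_pos: [386.6, -30.8, 235.1]
ee_rot: [0.074, 3.128, -0.004]
contact_force: [0.1, -1.4, 0.9]
opening: -0.0
```

```bash
python3 fin.py top
python3 - <<'E'
from fin import *
f=dict(np.load("topF.npz")); f0=dict(np.load("top0.npz")); print(hubc(f)[0],"btn depth",f["range_z"][252,367],f0["range_z"][252,367])
s=grab("side")
A=cv2.resize(f["frame"][145:285,245:445],None,fx=2,fy=2);B=s["frame"][120:400,220:420]
cv2.imwrite("pics/f2.png",np.hstack([A,cv2.resize(B,(400,560))[:280*2] if 0 else B])[:,:,::-1])
o=manip.get_obs();print(o["t"],o["tool_pos"],o["contact_force"])
E
```

```text
top [-1.56 -1.48 -1.71 -1.56 -2.01 -1.91 -1.94]
[591.61  72.49  87.  ] btn depth 1022.3376 1020.566
16.225 [388.47 -30.88 235.24] [-0.27  0.17  1.61]
```

View pics/f2.png

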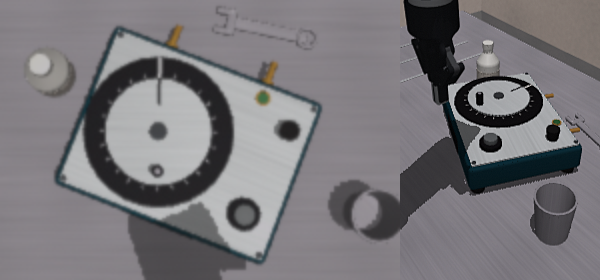

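Run:
```python
from fin import *
f=[dict(np.load("top0.npz")),grab("top"),grab("top")]
for n,(u,v) in dict(btn=(367,252),deck=(345,262),hub=(324,210),stopper=(389,209)).items():
    print(n,[round(float(np.median(x["range_z"][v-2:v+3,u-2:u+3])),1) for x in f])
manip.finish_job()
```

```text
btn [1021.6, 1020.6, 1021.2]
deck [1042.2, 1042.3, 1042.3]
hub [1038.4, 1038.1, 1038.8]
stopper [1025.3, 1025.4, 1025.3]
the job is handed in; nothing more can be done
```

I turned the dial about 132° anticlockwise by its peg with the closed fingertips, until its index line met the long line. I then pressed the start button fully down, let it come back up, and handed the job in at about 16 s of the 58 s allowed.

- **Alignment:** the top camera puts the index at -1.6° and the long line at -1.9°, so they agree to about 0.4°, which is near what the image can resolve. The side camera disagreed somewhat: it put the index about 0.8° past the line. I trusted the top view because its readings were consistent along both lines.
- **Button:** the force rose to about 22 N at roughly 6 mm of travel, which I took as fully down. Afterwards its depth in the top view was back to the starting value.
- **Rest of the scene:** the scale ring stayed within 0.1° during the push, and the dial centre was unmoved within 0.2 mm. The stopper's height is unchanged. I checked the bottle, beaker and spanner only by eye in the last picture, and they look undisturbed.
- **Arm:** it ended clear of everything, about 100 mm from the button and raised.

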